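# Press the brass loupe home into its foam-lined case

### The job

Put the brass loupe away: set it flat in the matching cutout of the foam-lined wooden case, head in the round pocket, and press it down gently until both its head and its handle are fully home, flush with the foam. The foam grips, so it has to be pushed in, but do not drop it or crush it down hard. Leave the other things on the counter where they are, and let go at the end.

Things in the scene. Friction and masses are not known exactly. Their poses are not given: they have to be found in the camera images.
- loupe_center (a point): Chunky brass loupe lying flat, 132 mm long, 30 mm thick throughout: a round lens head 60 mm in diameter on a straight handle 26 mm wide. This point: middle of its length, half-way up (15 mm above the underside). x points along the loupe to the head, z up. Head centred at x = +36 mm (x 6 to 66); handle from x = -66 mm to the head; grip it across (along y), for instance at x = -14 mm.
- loupe_head (a point): Point on the loupe at the middle of the head, level with its rim: x = +36 mm, 15 mm above loupe_center. Same axes. The glass is sunk 4 mm below the brass rim, so closed fingertips may push here.
- loupe_tail (a point): Point on the top face of the loupe's handle: x = -48 mm, 15 mm above loupe_center. Same axes. Closed fingertips may push here.
- loupe: The loupe as a whole; origin at its underside, 15 mm below loupe_center, same axes. Mass 0.35 kg give or take a third, centre of mass about x = +10 mm.
- case_home (a point): Where loupe_center lies when the loupe is fully home in the case, x axes agreeing (round pocket on the +x side). Foam top and case rim lie 15 mm above this point, the hard floor of the cutout 15 mm below it: at home the loupe's top is flush with the foam, with no room for fingers beside it. The cutout has about 2.5 mm play on each side of the loupe.
- case: Dark wooden case fixed to the counter, 208 x 132 mm (x, y), 42 mm high, filled to the rim with dark grey foam. Origin at its underside, 27 mm below case_home, same axes.
- case_ribs (a point): Point above case_home, level with the foam top. Four light grey springy ribs bulge from the cutout walls, a facing pair at x = +36 mm (head), another at x = -48 mm (handle), each 1.5 mm too tight, yielding about 4 N/mm. The loupe set in rests on them, its top about 17 mm proud; kept level it goes down with up to about 20 N in all, but tilted it jams: push the high side. Friction then holds it.
- counterweight: Bystander: grey lead counterweight with a knob, 76 mm in diameter, 55 mm high. Origin under its centre.
- ashtray: Bystander: mottled brown round bakelite ashtray, 124 mm in diameter, 33 mm high. Origin under its centre.
- token_dish: Bystander: white dish of brass tokens, 136 mm in diameter, 35 mm high. Origin under its centre.

How it is judged:
By the outcome, as a careful person would: the job done as asked, in the order asked, and still so for the second after the job is handed in, with the robot touching nothing.
It also fails if it takes over 56 s, if anything falls off the work surface, if the arm or the gripper's body presses on something with over 40 N, if the wrist force passes 120 N, or if a joint passes its speed limit or range.

### The arm

A 6-joint arm with a two-finger parallel gripper is mounted at the origin on the work surface. World frame = base frame: x ahead of the robot, y to its left, z up, the work surface at z = 0. Lengths are in m, angles in rad, forces in N, time in s.
With the tool pointing down it reaches from about 0.3 to 0.95 m from the base axis. Payload 3.1 kg.
Tool frame: the origin (TCP) lies at the very end of the fingers, on their centre line; the grasp point (between the pads) lies 19 mm behind it (manip.grip_depth is the z of the grasp point in the tool frame, in m); z points along the fingers, y is the line along which they close (so a half turn about z gives the same grasp; the last joint's range is limited). The gripper opens to 85 mm and grips with 20 to 120 N. Pads are 22 mm wide; open, the fingers measure 114 mm over their backs; the gripper's body (76 mm by 85 mm) begins 54 mm behind the grasp point. The pads swing forward as they close: fully open they stand 13 mm farther back than shut.
Start: joints at [1.262, 0.308, 1.634, -0, 1.2, -0.07], TCP at [0.148, 0.607, 0.231] pointing down, gripper open.
Joint ranges: [-3.06, 3.06], [-0.79, 1.96], [0.05, 2.63], [-1.19, 4.34], [0.05, 2.64], [-2.94, 2.94]. Speed limits (rad/s): [2.79, 2.79, 3.14, 3.14, 3.14, 3.14].

### API

Orientations are given as a rotation vector (axis times angle).
In Python, from bench import manip, vision gives the robot as it stands.
- The arm moves only by the tool send_rows, never from a script. Its argument "targets" is a list of rows, each a list of 2 entries, a list of its own where there are three numbers: the shift along the tool's x, y, z in cm, then the turn, a rotation vector about the tool's x, y, z in units of 5 degrees (1.0 is 5 degrees). In form: [[[x, y, z], [ax, ay, az]], ...]. A call has 1 to 20 rows; each row is the pose to reach, as a shift and turn from the pose commanded when the call began, along the tool's axes at that moment; what a row does not reach only later rows make up. A row lasts 1/12 s, in which the tool goes at most 41.7 mm and 7.16 degrees, less where a joint would pass 70% of its speed; a pose out of reach is approached as far as the arm can. A call with a gripper value outside its range is refused whole. "hand" is the opening, from -1 (shut) to 1 (fully open), so that 0 is half open, set as the call begins (left out, the last holds). The fingers move at their own pace and stop on an object; the grip force is fixed at half the most. Time passes only in rows, so rows that repeat a pose let the fingers close. It gives the time, the measured TCP pose, the force, the opening and the grip force at its end, in the units of the state.
- manip.get_obs(): the state, without advancing time (a new reading comes with each control period).
- vision.grab_frame(name): name is "scene" or "top" or "wrist"; returns a dict with "pixels" (420x560x3 uint8, red, green, blue), "fx", "fy", "cx", "cy" (pixels), "R" (3x3) and "t" (3): a world point X has camera coordinates R X + t. Camera axes: x right, y down, z forward; pixel columns grow to the right and rows downward; lengths in m; the calibration is good to about 2 mm. A picture is of the moment at which its call begins. There is no depth.
- manip.job_done(): hands the job in; it is judged then, once.
The state is a dict: "time_s": time; "joints": joint angles; "qvel": joint speeds; "joint_torque": joint torques, N m; "tcp_pos": TCP position; "orientation": TCP orientation; "force": force on the tool from outside, world axes, zero at the start; "ft_torque": the same for the moment, N m; "grip_width": finger opening in m; "gripper_force": force on a finger pad.
Only numpy, scipy, OpenCV 4.12 (cv2) and the standard library are available. Lean on these libraries where they do the work, as an engineer would, in place of code of your own. Each camera call takes 0.05 s, during which the arm holds its last target. There are 200 camera calls.

## Working session

There is one attempt and no reset: what is moved stays moved. The work goes in short steps, Python scripts to look and compute and a tool call to move; the robot and the scene stay as the last step left them, time stands still between calls to the robot, and variables do not carry over. Pictures are saved under pics/ and viewed, at most 10 in all, crops included, and the job is handed in when it is done.

Besides the shell and the picture viewer there is one more tool, called after "Request:" as a command line: name --argument value ..., lists and objects as JSON in quotes. send_rows: Moves the arm, as the interface text tells. Its arguments: {"type":"object","properties":{"targets":{"type":"array"},"hand":{"type":"number"}},"required":["targets"]}

```bash
mkdir -p pics
python3 - <<'E'
from bench import manip, vision
import cv2
for n in("top","scene"):
    f=vision.grab_frame(n); cv2.imwrite(f"pics/{n}0.png",f["pixels"][:,:,::-1]); print(n,f["fx"],f["cx"],f["cy"],f["R"],f["t"])
print(manip.get_obs(), manip.grip_depth)
E
```

```text
top 463.6301392647027 278.995832613141 206.53098640411662 [[-0.02563108 -0.99957062  0.01419942]
 [-0.98089855  0.02240743 -0.19322509]
 [ 0.19282395 -0.01888076 -0.9810517 ]] [-0.10055091  0.57863197  1.23130092]
scene 380.0020319452441 278.0026511799804 208.3450679518954 [[-0.33790996  0.94102865  0.01679081]
 [ 0.74129504  0.27709609 -0.61130959]
 [-0.57991251 -0.19412065 -0.79121341]] [ 0.26711527 -0.37297912  1.32068662]
{'time_s': 0.1, 'joints': array([ 1.26230305e+00,  3.08917621e-01,  1.63506004e+00, -2.13488490e-05,
        1.19973751e+00, -6.97285521e-02]), 'qvel': array([ 0.00222838, -0.00334377, -0.0034004 , -0.00064112, -0.00142181,
        0.00057545]), 'joint_torque': array([-1.14921218e-03, -4.16408372e+01, -2.77644181e+01, -1.48323206e-04,
        4.07919681e-03, -5.60464485e-06]), 'tcp_pos': array([0.14763361, 0.60653376, 0.23016176]), 'orientation': array([-0.374103  , -3.11885499,  0.00328008]), 'force': array([-0.36953322, -0.6308857 , -0.78185556]), 'ft_torque': array([-0.00478118,  0.01508135, -0.01445799]), 'gripper_force': 0.0, 'grip_width': 0.08537645704343666} -0.0187
```

View pics/top0.png

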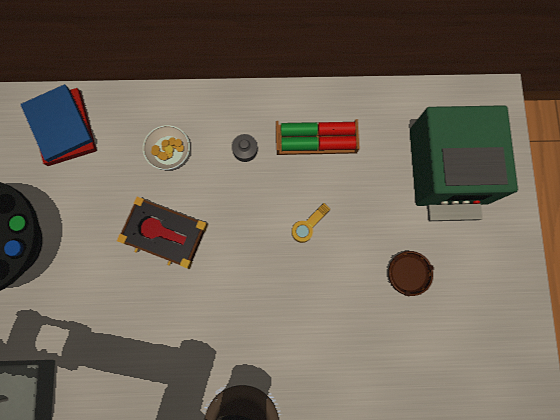

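The top view shows the loupe with its head near (302,232) and tail near (326,207). The case is centred near (162,232), with its round pocket near (151,228). I'll enlarge both.

Run:
```python
import cv2,numpy as np
a=cv2.imread("pics/top0.png")
r=lambda x,y,w,h,s:cv2.resize(a[y:y+h,x:x+w],None,fx=s,fy=s,interpolation=cv2.INTER_CUBIC)
A=r(112,190,100,80,6);cv2.imwrite("pics/c1.png",A)
cv2.imwrite("pics/c2.png",r(280,195,60,55,10))
```

```text
(no output)
```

View pics/c1.png

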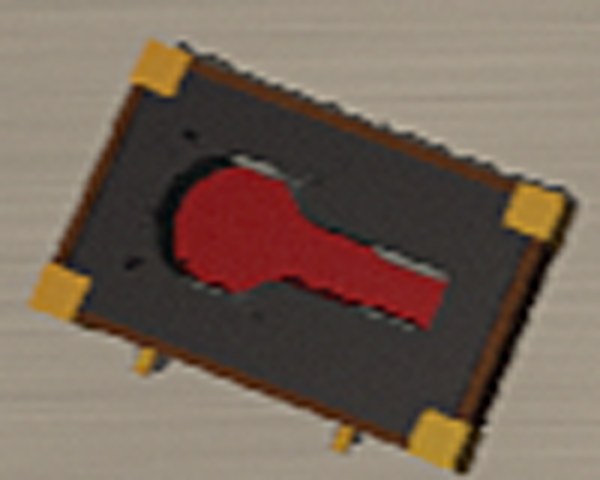

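View pics/c2.png

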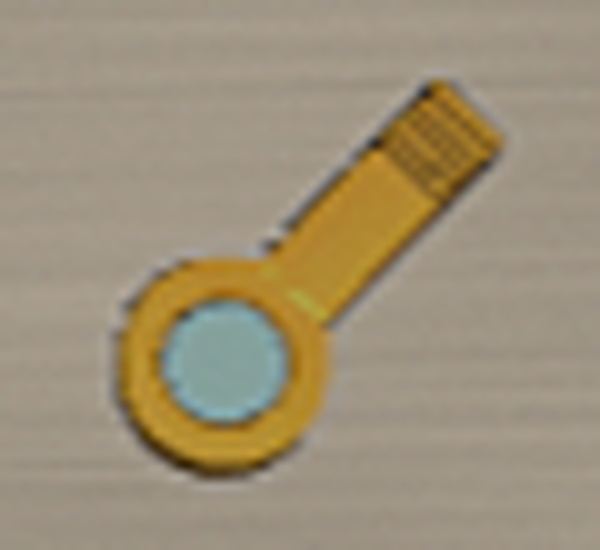

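```bash
cat > h.py <<'E'
import numpy as np
from scipy.spatial.transform import Rotation as Ro
def ray(f,p,z):
    R=np.array(f["R"]);c=-R.T@f["t"]
    d=R.T@np.array([(p[0]-f["cx"])/f["fx"],(p[1]-f["cy"])/f["fy"],1]);return c+d*(z-c[2])/d[2]
def proj(f,X):
    X=np.atleast_2d(X);q=X@np.array(f["R"]).T+f["t"];return np.c_[q[:,0]/q[:,2]*f["fx"]+f["cx"],q[:,1]/q[:,2]*f["fy"]+f["cy"]]
def crop(p,o,s): return (np.array(p)+.5)/s-.5+o
E
python3 - <<'E'
from h import *
from bench import vision
f=vision.grab_frame("top")
C=np.array([ray(f,crop(p,(112,190),6),.042) for p in[(147,40),(570,193),(462,466),(30,303)]])
print(C.round(4),[np.linalg.norm(C[i]-C[(i+1)%4]).round(4) for i in range(4)],C.mean(0))
x=(C[0]+C[3]-C[1]-C[2]);print("yaw case",np.arctan2(x[1],x[0]))
h=ray(f,crop((224,361),(280,195),10),.03);t=ray(f,crop((470,111),(280,195),10),.03)
d=h-t;print(h,t,np.linalg.norm(d),"yaw",np.arctan2(d[1],d[0]),"center",h-d/np.linalg.norm(d)*.036)
E
```

```text
[[0.6176 0.2862 0.042 ]
 [0.5404 0.0881 0.042 ]
 [0.4155 0.1367 0.042 ]
 [0.4949 0.3356 0.042 ]] [np.float64(0.2126), np.float64(0.134), np.float64(0.2142), np.float64(0.1323)] [0.51710952 0.21165468 0.042     ]
yaw case 1.1949657828677624
[ 0.51078483 -0.17783991  0.03      ] [ 0.58082533 -0.25036668  0.03      ] 0.1008256083535399 yaw 2.338757031516773 center [ 0.53579294 -0.20373575  0.03      ]
```

View pics/scene0.png

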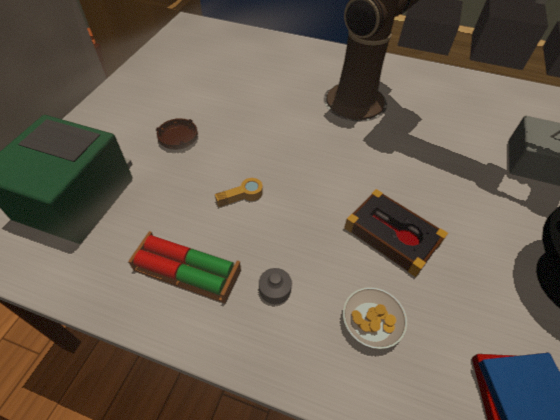

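The scene view agrees with the top view: the loupe is at about (240,190) with its head to the right, and the case pocket is at (405,235). Nothing blocks the path between them. Next I work out a hover pose over the loupe for a wrist-camera check.

```bash
cat >> h.py <<'E'
def go(pos,yaw,o=None):
    "shift cm, turn in 5deg units, to TCP pos with tool down and tool x at yaw"
    from bench import manip
    o=o or manip.get_obs()
    R0=Ro.from_rotvec(o["orientation"]); c,s=np.cos(yaw),np.sin(yaw)
    Rt=Ro.from_matrix(np.array([[c,s,0],[s,-c,0],[0,0,-1]]))
    d=R0.inv().apply(np.array(pos)-o["tcp_pos"])*100
    print("t",o["time_s"],"shift",d.round(2),"turn",((R0.inv()*Rt).as_rotvec()/np.radians(5)).round(2))
def at(c,yaw,x,z,y=0):
    return [c[0]+x*np.cos(yaw)-y*np.sin(yaw),c[1]+x*np.sin(yaw)+y*np.cos(yaw),z]
E
python3 - <<'E'
from h import *
c=(.5358,-.2037);go(at(c,2.339,-.008,.2),2.339)
E
```

```text
t 0.15 shift [-57.56 -69.97   3.15] turn [-0.02  0.    6.46]
```

Request:
send_rows --targets '[[[-2.5, -3, 0.2], [0, 0, 0.3]], [[-6, -7, 0.4], [0, 0, 0.8]], [[-57.5, -70, 3.1], [0, 0, 6.5]], [[-57.5, -70, 3.1], [0, 0, 6.5]], [[-57.5, -70, 3.1], [0, 0, 6.5]], [[-57.5, -70, 3.1], [0, 0, 6.5]], [[-57.5, -70, 3.1], [0, 0, 6.5]], [[-57.5, -70, 3.1], [0, 0, 6.5]], [[-57.5, -70, 3.1], [0, 0, 6.5]], [[-57.5, -70, 3.1], [0, 0, 6.5]], [[-57.5, -70, 3.1], [0, 0, 6.5]], [[-57.5, -70, 3.1], [0, 0, 6.5]], [[-57.5, -70, 3.1], [0, 0, 6.5]], [[-57.5, -70, 3.1], [0, 0, 6.5]], [[-57.5, -70, 3.1], [0, 0, 6.5]], [[-57.5, -70, 3.1], [0, 0, 6.5]], [[-57.5, -70, 3.1], [0, 0, 6.5]], [[-57.5, -70, 3.1], [0, 0, 6.5]], [[-57.5, -70, 3.1], [0, 0, 6.5]], [[-57.5, -70, 3.1], [0, 0, 6.5]]]' --hand 1

```text
time_s: 1.82
tcp_pos: [0.5085, -0.1428, 0.2025]
orientation: [-1.233, -2.889, -0.0]
force: [-0.7, 0.7, 0.4]
grip_width: 0.0851
gripper_force: 0.0
```

Run:
```python
from h import *
c=(.5358,-.2037);go(at(c,2.339,-.008,.2),2.339)
```

```text
t 1.8167 shift [-7.09 -2.24  0.25] turn [ 0.   -0.   -0.05]
```

Request:
send_rows --targets '[[[-4, -1.2, 0.1], [0, 0, 0]], [[-6.5, -2, 0.1], [0, 0, 0]], [[-6.5, -2, 0.1], [0, 0, 0]], [[-6.5, -2, 0.1], [0, 0, 0]], [[-6.5, -2, 0.1], [0, 0, 0]], [[-6.5, -2, 0.1], [0, 0, 0]]]'

```text
time_s: 2.32
tcp_pos: [0.5379, -0.2, 0.2013]
orientation: [-1.23, -2.889, -0.001]
force: [0.0, 0.9, 0.2]
grip_width: 0.0856
gripper_force: 0.0
```

Run:
```python
from h import *
from bench import vision
import cv2
c=(.5358,-.2037);go(at(c,2.339,-.008,.2),2.339)
f=vision.grab_frame("wrist");cv2.imwrite("pics/w1.png",f["pixels"][:,:,::-1])
import pickle;pickle.dump(f,open("w1.pkl","wb"))
print(proj(f,[at(c,2.339,x,.03) for x in(-.066,.036)]))
```

```text
t 2.3167 shift [-0.92 -0.41  0.13] turn [-0.   -0.02 -0.03]
[[275.78667991 254.22725265]
 [275.24716372 151.33876487]]
```

View pics/w1.png

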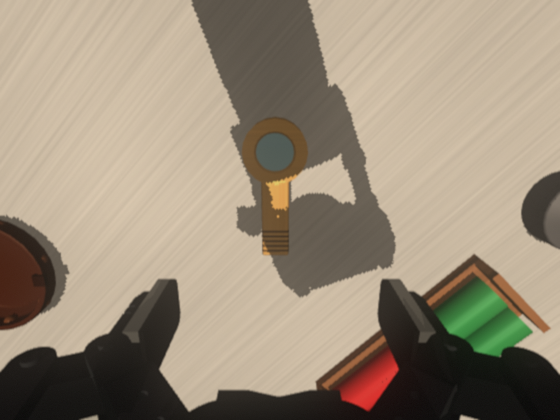

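The head is at (275.5,150) and the tail end at (275.5,255). The prediction was (275,151) and (276,254), so the estimate holds. I'll descend and grip.

Request:
send_rows --targets '[[[-0.9, -0.4, 2], [0, 0, 0]], [[-0.9, -0.4, 5], [0, 0, 0]], [[-0.9, -0.4, 8.5], [0, 0, 0]], [[-0.9, -0.4, 11.5], [0, 0, 0]], [[-0.9, -0.4, 14], [0, 0, 0]], [[-0.9, -0.4, 16], [0, 0, 0]], [[-0.9, -0.4, 17.5], [0, 0, 0]], [[-0.9, -0.4, 18.6], [0, 0, 0]], [[-0.9, -0.4, 18.6], [0, 0, 0]], [[-0.9, -0.4, 18.6], [0, 0, 0]], [[-0.9, -0.4, 18.6], [0, 0, 0]]]'

```text
time_s: 3.28
tcp_pos: [0.5433, -0.2108, 0.0171]
orientation: [1.23, 2.888, -0.0]
force: [0.3, -0.1, 0.6]
grip_width: 0.0859
gripper_force: 0.0
```

Run:
```python
from h import *
c=(.5358,-.2037);go(at(c,2.339,-.008,.015),2.339)
```

```text
t 3.2833 shift [ 0.23 -0.05  0.21] turn [ 0.01  0.02 -0.03]
```

Request:
send_rows --targets '[[[0.2, 0, 0.2], [0, 0, 0]], [[0.2, 0, 0.2], [0, 0, 0]], [[0.2, 0, 0.2], [0, 0, 0]]]'

```text
time_s: 3.53
tcp_pos: [0.5412, -0.2094, 0.0146]
orientation: [1.232, 2.889, -0.0]
force: [-0.0, 0.7, -0.3]
grip_width: 0.0852
gripper_force: 0.0
```

Request:
send_rows --targets '[[[0, 0, 0], [0, 0, 0]], [[0, 0, 0], [0, 0, 0]], [[0, 0, 0], [0, 0, 0]], [[0, 0, 0], [0, 0, 0]], [[0, 0, 0], [0, 0, 0]], [[0, 0, 0], [0, 0, 0]], [[0, 0, 0], [0, 0, 0]], [[0, 0, 0], [0, 0, 0]], [[0, 0, 0], [0, 0, 0]], [[0, 0, 0], [0, 0, 0]]]' --hand -1

```text
time_s: 4.37
tcp_pos: [0.5413, -0.2095, 0.0141]
orientation: [1.232, 2.889, -0.0]
force: [0.5, -0.6, 3.3]
grip_width: 0.0245
gripper_force: 61.1
```

Request:
send_rows --targets '[[[0, 0, -0.5], [0, 0, 0]], [[0, 0, -2], [0, 0, 0]], [[0, 0, -4.5], [0, 0, 0]], [[0, 0, -7.5], [0, 0, 0]], [[0, 0, -10.5], [0, 0, 0]], [[0, 0, -12], [0, 0, 0]], [[0, 0, -12], [0, 0, 0]], [[0, 0, -12], [0, 0, 0]], [[0, 0, -12], [0, 0, 0]]]'

```text
time_s: 5.12
tcp_pos: [0.539, -0.2084, 0.1318]
orientation: [-1.23, -2.886, -0.0]
force: [-0.5, -0.1, -2.9]
grip_width: 0.0241
gripper_force: 60.7
```

Run:
```python
from h import *
from bench import vision,manip
import cv2
f=vision.grab_frame("wrist");cv2.imwrite("pics/w2.png",f["pixels"][:,:,::-1])
o=manip.get_obs();R=Ro.from_rotvec(o["orientation"])
for x in(.036,.066,.018): print(x,proj(f,[o["tcp_pos"]+R.apply([x+.007,y,-.016]) for y in(-.013,0,.013)]).round(1).tolist())
case=(.5171,.2117);go(at(case,1.195,-.007,.12),1.195)
```

```text
0.036 [[247.5, 198.9], [281.2, 198.9], [314.8, 198.9]]
0.066 [[245.1, 118.4], [281.4, 118.4], [317.6, 118.4]]
0.018 [[248.7, 242.0], [281.0, 242.0], [313.4, 242.0]]
t 5.1667 shift [31.5  26.88  1.23] turn [-0.05 -0.04 13.07]
```

View pics/w2.png

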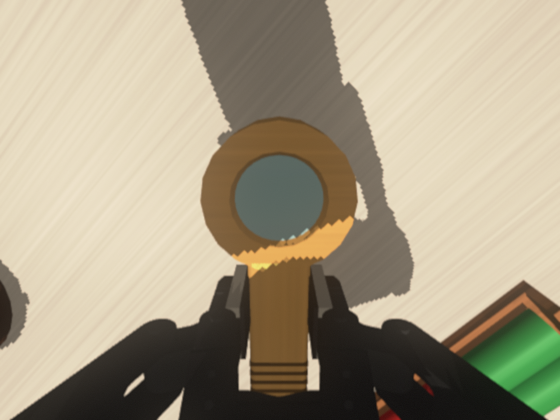

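The loupe is held straight and level: head centre at about (279,197), against a prediction of (281,199). I'll move to a hover behind the case and measure it with the wrist camera.

Run:
```python
from h import *
case=(.5171,.2117);go(at(case,1.195,-.10,.17),1.195)
```

```text
t 5.1667 shift [27.65 18.42 -3.77] turn [-0.05 -0.04 13.07]
```

Request:
send_rows --targets '[[[1.5, 1, -0.3], [0, 0, 0.5]], [[4, 2.7, -1], [0, 0, 1.5]], [[7, 4.7, -2], [0, 0, 2.8]], [[10, 6.6, -3], [0, 0, 4.1]], [[13, 8.6, -3.8], [0, 0, 5.4]], [[16, 10.6, -3.8], [0, 0, 6.7]], [[19, 12.6, -3.8], [0, 0, 8]], [[22, 14.6, -3.8], [0, 0, 9.3]], [[24.5, 16.3, -3.8], [0, 0, 10.6]], [[26.5, 17.6, -3.8], [0, 0, 11.8]], [[27.3, 18.2, -3.8], [0, 0, 12.7]], [[27.6, 18.4, -3.8], [0, 0, 13.1]], [[27.6, 18.4, -3.8], [0, 0, 13.1]], [[27.6, 18.4, -3.8], [0, 0, 13.1]], [[27.6, 18.4, -3.8], [0, 0, 13.1]]]'

```text
time_s: 6.42
tcp_pos: [0.4817, 0.1168, 0.1706]
orientation: [-2.598, -1.764, 0.004]
force: [-0.1, -0.4, -2.3]
grip_width: 0.0246
gripper_force: 60.6
```

Run:
```python
from h import *
from bench import vision,manip
import cv2,pickle
f=vision.grab_frame("wrist");cv2.imwrite("pics/w3.png",cv2.resize(f["pixels"][:,:,::-1],(800,600),interpolation=cv2.INTER_CUBIC))
pickle.dump(f,open("w3.pkl","wb"))
c=(.5171,.2117)
print(proj(f,[at(c,1.195,x,.042,y) for x,y in((.104,.066),(.104,-.066),(-.104,.066),(-.104,-.066),(.036,0))])*800/560)
go(at(c,1.195,-.007,.1),1.195)
```

```text
[[ 244.25403916 -159.60429016]
 [ 542.79838841 -160.64782805]
 [ 280.33503502  290.58767256]
 [ 510.1079843   290.28510463]
 [ 394.09140169   14.203455  ]]
t 6.4667 shift [ 9.44 -0.24  7.08] turn [-0.02  0.01 -0.03]
```

View pics/w3.png

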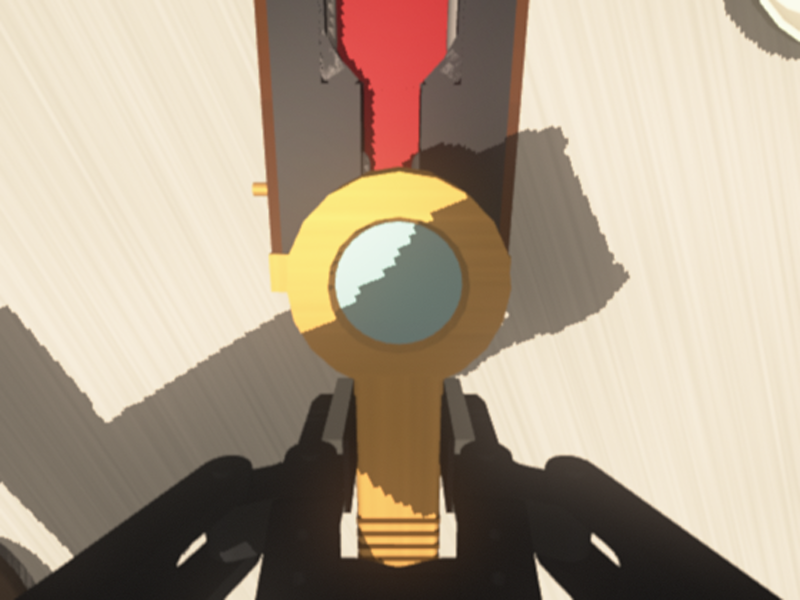

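The case edges cross row 0 at x = 255 and 529, against 257 and 531 predicted. The loupe shows about the same bias, so the alignment is within about 0.5 mm. I'll move over the cutout.

Request:
send_rows --targets '[[[1.5, 0, 1], [0, 0, 0]], [[4, -0.1, 2.5], [0, 0, 0]], [[6.5, -0.2, 4.5], [0, 0, 0]], [[8.5, -0.3, 6], [0, 0, 0]], [[9.3, -0.3, 7], [0, 0, 0]], [[9.3, -0.3, 7], [0, 0, 0]], [[9.3, -0.3, 7], [0, 0, 0]], [[9.3, -0.3, 7], [0, 0, 0]], [[9.3, -0.3, 7], [0, 0, 0]], [[9.3, -0.3, 7], [0, 0, 0]]]'

```text
time_s: 7.3
tcp_pos: [0.5146, 0.2041, 0.1029]
orientation: [2.6, 1.762, 0.002]
force: [0.4, 0.4, -1.3]
grip_width: 0.0249
gripper_force: 60.5
```

Run:
```python
from h import *
from bench import vision,manip
import cv2,pickle
f=vision.grab_frame("top");cv2.imwrite("pics/t2.png",cv2.resize(f["pixels"][180:280,100:225,::-1],None,fx=6,fy=6,interpolation=cv2.INTER_CUBIC))
f=vision.grab_frame("wrist");cv2.imwrite("pics/w4.png",cv2.resize(f["pixels"][:,:,::-1],(800,600),interpolation=cv2.INTER_CUBIC))
c=(.5171,.2117)
print(proj(f,[at(c,1.195,x,.042,y) for x,y in((.104,.066),(.104,-.066),(.104,0),(-.104,.066),(-.104,-.066))])*800/560)
go(at(c,1.195,-.007,.044,.0005),1.195)
```

```text
[[218.42068847  49.27502275]
 [572.70465362  48.00249444]
 [395.58738522  48.63866983]
 [266.65249672 507.7704117 ]
 [528.58172293 506.73499495]]
t 7.4 shift [ 0.07 -0.09  5.87] turn [ 0.01 -0.01 -0.04]
```

View pics/w4.png

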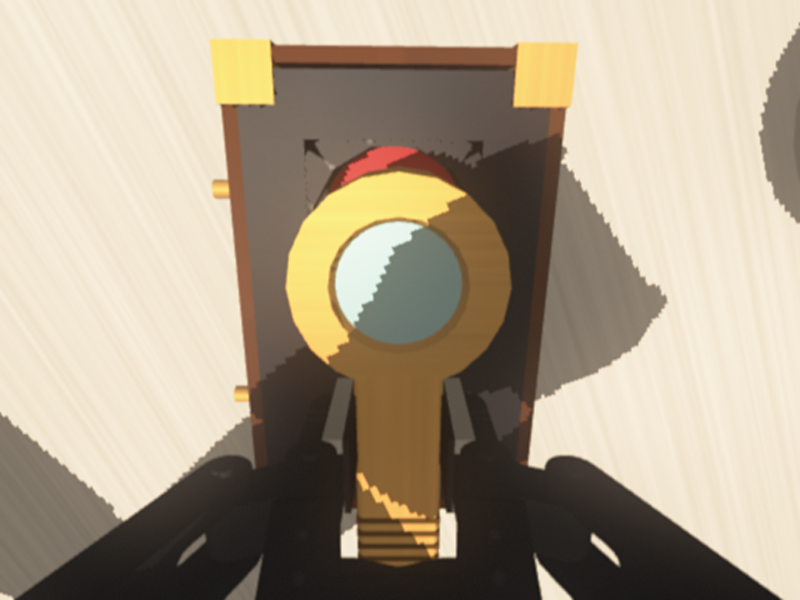

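The case's front wood edge runs (272,45)–(517,47). Its side edges pass (240,290) and (548,290), and the head centre is at (399,282). The case looks slightly rotated from my estimate, so I'll fit its pose from these edges.

Run:
```python
from h import *
from bench import vision,manip
import pickle
from scipy.optimize import least_squares
f4=vision.grab_frame("wrist");f3=pickle.load(open("w3.pkl","rb"));o=manip.get_obs()
k=560/800
# (frame, edge, px): edge 0 front x=.104, 1 left y=+.066, 2 right y=-.066
L=[(f4,0,(272,45)),(f4,0,(395,46)),(f4,0,(517,47)),(f4,1,(226,150)),(f4,1,(240,290)),(f4,1,(249,380)),(f4,2,(563,140)),(f4,2,(548,290)),(f4,2,(535,400)),
(f3,1,(255,0)),(f3,1,(266,130)),(f3,1,(273,240)),(f3,2,(529,0)),(f3,2,(519,110))]
def res(p):
    r=[]
    c,s=np.cos(p[2]),np.sin(p[2])
    for f,e,px in L:
        X=ray(f,((px[0]+.5)*k-.5,(px[1]+.5)*k-.5),.042)[:2]-p[:2]
        x,y=c*X[0]+s*X[1],-s*X[0]+c*X[1]
        r.append(1e3*((x-.104),(y-.066),(y+.066))[e])
    return r
s=least_squares(res,(.5171,.2117,1.195),x_scale=(.01,.01,.01),loss="soft_l1");print(s.x,np.round(res(s.x),1))
h=ray(f4,(399.5*k-.5,282.5*k-.5),o["tcp_pos"][2]+.016);R=Ro.from_rotvec(o["orientation"])
print("head in tool",R.inv().apply(h-o["tcp_pos"])*1e3, "yaw tool",np.arctan2(*R.as_matrix()[1::-1,0]))
p=s.x; H=np.array([p[0]+.036*np.cos(p[2]),p[1]+.036*np.sin(p[2])]); print("head correction in tool cm",R.inv().apply([*(H-h[:2]),0])*100,"yaw corr",p[2]-np.arctan2(*R.as_matrix()[1::-1,0]))
```

```text
[0.51605692 0.21319756 1.18640242] [ 0.1  0.  -0.1  0.4  0.4  0.3 -0.3 -0.5  0.2 -0.1 -0.8 -0.2 -0.   0.7]
head in tool [ 43.17439491   0.32557357 -15.96828423] yaw tool 1.1917249347873011
head correction in tool cm [ 1.56433258e-01 -1.83616858e-01 -6.41972037e-05] yaw corr -0.005322516013594791
```

Request:
send_rows --targets '[[[0.1, -0.1, 0.8], [0, 0, 0.06]], [[0.1, -0.1, 2], [0, 0, 0.06]], [[0.1, -0.1, 3], [0, 0, 0.06]], [[0.1, -0.15, 3.8], [0, 0, 0.06]], [[0.1, -0.15, 3.8], [0, 0, 0.06]], [[0.1, -0.15, 3.8], [0, 0, 0.06]], [[0.1, -0.15, 3.8], [0, 0, 0.06]], [[0.1, -0.15, 3.8], [0, 0, 0.06]]]'

```text
time_s: 8.12
tcp_pos: [0.5136, 0.2065, 0.0642]
orientation: [2.604, 1.757, 0.002]
force: [-0.0, 0.1, -2.0]
grip_width: 0.0246
gripper_force: 60.6
```

Run:
```python
from h import *
from bench import vision,manip
import cv2
c=(.5165,.2125);go(at(c,1.1875,-.007,.044),1.1875)
f=vision.grab_frame("wrist");cv2.imwrite("pics/w5.png",cv2.resize(f["pixels"][:,:,::-1],(800,600),interpolation=cv2.INTER_CUBIC))
```

```text
t 8.1167 shift [-0.04  0.05  2.02] turn [ 0.01 -0.01 -0.  ]
```

View pics/w5.png

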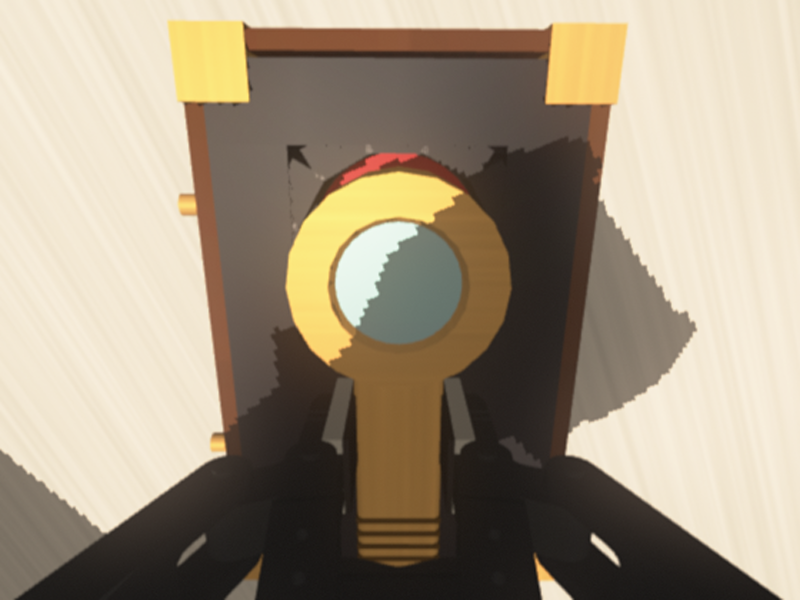

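The case's brass corners span x = 168–627 (centre 397.5), its front wood edge is at row 29, and the head centre is at (399,282). I'll refit from this closer view.

Run:
```python
from h import *
from bench import vision,manip
from scipy.optimize import least_squares
f=vision.grab_frame("wrist");o=manip.get_obs();k=.7
L=[(0,(250,28)),(0,(400,29)),(0,(546,30)),(1,(186,110)),(1,(205,260)),(1,(224,420)),(2,(611,110)),(2,(591,260)),(2,(570,420))]
def res(p):
    r=[];c,s=np.cos(p[2]),np.sin(p[2])
    for e,px in L:
        X=ray(f,((px[0]+.5)*k-.5,(px[1]+.5)*k-.5),.042)[:2]-p[:2]
        x,y=c*X[0]+s*X[1],-s*X[0]+c*X[1]; r.append(1e3*((x-.104),(y-.066),(y+.066))[e])
    return r
s=least_squares(res,(.5171,.2117,1.195),x_scale=(.01,)*3);p=s.x;print(p,np.round(res(p),1))
R=Ro.from_rotvec(o["orientation"]);g=lambda u,v:ray(f,((u+.5)*k-.5,(v+.5)*k-.5),o["tcp_pos"][2]+.016)
h=g(399,282);ty=np.arctan2(*R.as_matrix()[1::-1,0])
H=np.array(at(p,p[2],.036,0))[:2]
print("head in tool",R.inv().apply(h-o["tcp_pos"])*1e3,"head corr tool mm",R.inv().apply([*(H-h[:2]),0])*1e3,"yaw corr deg",np.degrees(p[2]-ty))
```

```text
[0.51609179 0.2131984  1.1820349 ] [ 0.   0.  -0.   0.7  0.3  0.4 -0.6 -0.4 -0.4]
head in tool [ 43.33344846   0.20933388 -15.96322835] head corr tool mm [-0.20514332 -0.23714354 -0.00040533] yaw corr deg -0.2934140845574079
```

Request:
send_rows --targets '[[[0, 0, 0.5], [0, 0, 0.06]], [[0, 0, 1], [0, 0, 0.06]], [[0, 0, 1.4], [0, 0, 0.06]], [[0, 0, 1.6], [0, 0, 0.06]], [[0, 0, 1.7], [0, 0, 0.06]], [[0, 0, 1.8], [0, 0, 0.06]], [[0, 0, 1.8], [0, 0, 0.06]], [[0, 0, 1.8], [0, 0, 0.06]], [[0, 0, 1.8], [0, 0, 0.06]]]'

```text
time_s: 8.97
tcp_pos: [0.5132, 0.2064, 0.046]
orientation: [2.609, 1.75, 0.001]
force: [0.0, -0.5, -2.5]
grip_width: 0.0246
gripper_force: 60.6
```

Request:
send_rows --targets '[[[0, 0, 0.1], [0, 0, 0]], [[0, 0, 0.2], [0, 0, 0]], [[0, 0, 0.25], [0, 0, 0]], [[0, 0, 0.25], [0, 0, 0]], [[0, 0, 0.25], [0, 0, 0]]]'

```text
time_s: 9.38
tcp_pos: [0.5129, 0.2064, 0.0434]
orientation: [-2.609, -1.75, 0.0]
force: [-1.7, 1.0, -0.9]
grip_width: 0.024
gripper_force: 60.8
```

Request:
send_rows --targets '[[[0, 0, 0.08], [0, 0, 0]], [[0, 0, 0.1], [0, 0, 0]], [[0, 0, 0.1], [0, 0, 0]], [[0, 0, 0.1], [0, 0, 0]]]'

```text
time_s: 9.72
tcp_pos: [0.5131, 0.2065, 0.0427]
orientation: [-2.609, -1.75, -0.0]
force: [-2.7, 1.3, 2.5]
grip_width: 0.0246
gripper_force: 61.3
```

Request:
send_rows --targets '[[[0, 0, 0], [0, 0, 0]], [[0, 0, 0], [0, 0, 0]], [[0, 0, 0], [0, 0, 0]], [[0, 0, 0], [0, 0, 0]], [[0, 0, -0.5], [0, 0, 0]], [[0, 0, -1.5], [0, 0, 0]], [[0, 0, -3], [0, 0, 0]], [[0, 0, -5], [0, 0, 0]], [[0, 0, -7], [0, 0, 0]], [[0, 0, -7], [0, 0, 0]], [[0, 0, -7], [0, 0, 0]], [[0, 0, -7], [0, 0, 0]]]' --hand 1

```text
time_s: 10.72
tcp_pos: [0.5128, 0.2062, 0.1123]
orientation: [2.609, 1.75, -0.0]
force: [-0.8, -0.0, -0.6]
grip_width: 0.0854
gripper_force: 0.0
```

Run:
```python
from h import *
from bench import vision,manip
import cv2
f=vision.grab_frame("wrist");cv2.imwrite("pics/w6.png",cv2.resize(f["pixels"][:,:,::-1],(800,600),interpolation=cv2.INTER_CUBIC))
c=(.5163,.2130);y=1.183
print((proj(f,[at(c,y,x,.059) for x in(-.066,.006,.066)])/.7).round(1))
print("mid");go(at(c,y,-.006,.065),y);print("head");go(at(c,y,.036,.065),y)
```

```text
[[399.5 451.9]
 [399.5 305.2]
 [399.6 156.2]]
mid
t 10.7667 shift [0.21 0.12 4.65] turn [-0.01  0.01 -0.01]
head
t 10.7667 shift [4.41 0.12 4.65] turn [-0.01  0.01 -0.01]
```

View pics/w6.png

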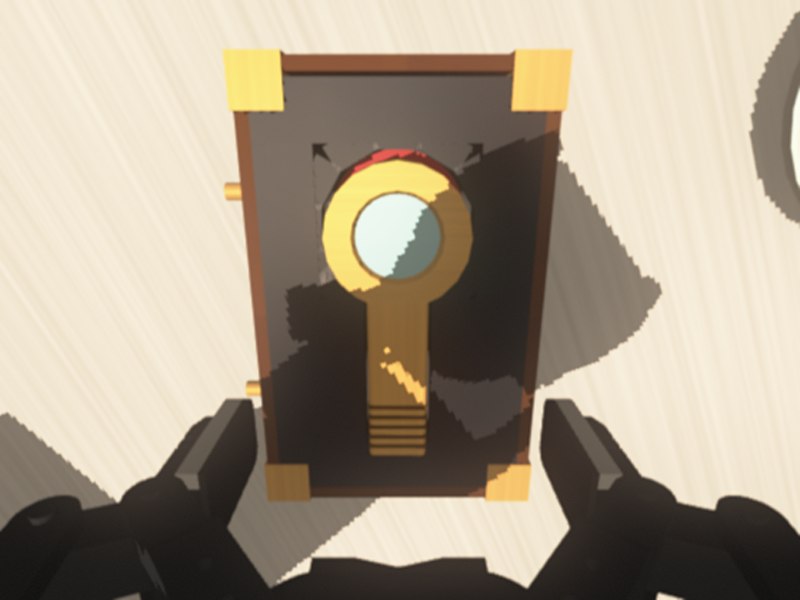

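The loupe sits square in the cutout, with its head top at (398,159) and tail at (398,456). That uses the last picture. Next I close the fingers and push between the two rib pairs, which keeps it level.

Request:
send_rows --targets '[[[0.2, 0.05, 0.5], [0, 0, 0]], [[0.2, 0.05, 1], [0, 0, 0]], [[0.2, 0.05, 1], [0, 0, 0]], [[0.2, 0.05, 1], [0, 0, 0]], [[0.2, 0.05, 1], [0, 0, 0]], [[0.2, 0.05, 1], [0, 0, 0]], [[0.2, 0.05, 1], [0, 0, 0]], [[0.2, 0.05, 1], [0, 0, 0]], [[0.2, 0.05, 1.5], [0, 0, 0]], [[0.2, 0.05, 2.5], [0, 0, 0]], [[0.2, 0.05, 3.5], [0, 0, 0]], [[0.2, 0.05, 4.2], [0, 0, 0]], [[0.2, 0.05, 4.6], [0, 0, 0]], [[0.2, 0.05, 4.6], [0, 0, 0]], [[0.2, 0.05, 4.6], [0, 0, 0]], [[0.2, 0.05, 4.6], [0, 0, 0]]]' --hand -1

```text
time_s: 12.1
tcp_pos: [0.5145, 0.2081, 0.0664]
orientation: [2.609, 1.75, 0.001]
force: [0.3, -0.1, 0.3]
grip_width: -0.0001
gripper_force: 0.0
```

Request:
send_rows --targets '[[[0, 0, 0.2], [0, 0, 0]], [[0, 0, 0.4], [0, 0, 0]], [[0, 0, 0.55], [0, 0, 0]], [[0, 0, 0.7], [0, 0, 0]], [[0, 0, 0.8], [0, 0, 0]], [[0, 0, 0.8], [0, 0, 0]], [[0, 0, 0.8], [0, 0, 0]]]'

```text
time_s: 12.68
tcp_pos: [0.5146, 0.2081, 0.0585]
orientation: [2.609, 1.75, 0.001]
force: [0.3, 1.0, 0.3]
grip_width: 0.0
gripper_force: 0.6
```

Request:
send_rows --targets '[[[0, 0, 0.05], [0, 0, 0]], [[0, 0, 0.1], [0, 0, 0]], [[0, 0, 0.15], [0, 0, 0]], [[0, 0, 0.2], [0, 0, 0]], [[0, 0, 0.25], [0, 0, 0]], [[0, 0, 0.25], [0, 0, 0]], [[0, 0, 0.25], [0, 0, 0]]]'

```text
time_s: 13.27
tcp_pos: [0.5162, 0.208, 0.057]
orientation: [2.607, 1.75, 0.005]
force: [1.9, -0.6, 4.1]
grip_width: 0.0
gripper_force: 2.8
```

Request:
send_rows --targets '[[[0, 0, 0.05], [0, 0, 0]], [[0, 0, 0.1], [0, 0, 0]], [[0, 0, 0.15], [0, 0, 0]], [[0, 0, 0.2], [0, 0, 0]], [[0, 0, 0.25], [0, 0, 0]], [[0, 0, 0.3], [0, 0, 0]], [[0, 0, 0.3], [0, 0, 0]]]'

```text
time_s: 13.85
tcp_pos: [0.5178, 0.208, 0.055]
orientation: [2.605, 1.749, 0.01]
force: [3.4, -2.5, 8.1]
grip_width: -0.0002
gripper_force: 4.1
```

Request:
send_rows --targets '[[[0, 0, 0.05], [0, 0, 0]], [[0, 0, 0.1], [0, 0, 0]], [[0, 0, 0.15], [0, 0, 0]], [[0, 0, 0.2], [0, 0, 0]], [[0, 0, 0.25], [0, 0, 0]], [[0, 0, 0.3], [0, 0, 0]], [[0, 0, 0.3], [0, 0, 0]]]'

```text
time_s: 14.43
tcp_pos: [0.5154, 0.2089, 0.0509]
orientation: [-2.609, -1.75, -0.005]
force: [-0.8, 1.8, 6.9]
grip_width: -0.0
gripper_force: 2.9
```

Run:
```python
from h import *
from bench import manip
o=manip.get_obs();print({k:np.round(v,3) for k,v in o.items()})
c=(.5163,.2130);y=1.183
go(at(c,y,-.006,.045),y)
```

```text
{'time_s': np.float64(14.433), 'joints': array([3.060e-01, 4.160e-01, 1.909e+00, 1.000e-03, 8.140e-01, 6.950e-01]), 'qvel': array([ 0.   , -0.   ,  0.001, -0.   , -0.002,  0.001]), 'joint_torque': array([-7.1100e-01, -3.5899e+01, -1.8323e+01, -2.9500e-01,  1.6500e-01,
       -7.0000e-03]), 'tcp_pos': array([0.515, 0.209, 0.051]), 'orientation': array([-2.609, -1.75 , -0.005]), 'force': array([-0.775,  1.788,  6.856]), 'ft_torque': array([ 0.215, -0.007,  0.002]), 'gripper_force': np.float64(2.918), 'grip_width': np.float64(-0.0)}
t 14.4333 shift [-0.19 -0.08  0.59] turn [ 0.02 -0.03 -0.02]
```

Request:
send_rows --targets '[[[0, 0, 0.05], [0, 0, 0]], [[0, 0, 0.1], [0, 0, 0]], [[0, 0, 0.15], [0, 0, 0]], [[0, 0, 0.2], [0, 0, 0]], [[0, 0, 0.25], [0, 0, 0]], [[0, 0, 0.3], [0, 0, 0]], [[0, 0, 0.35], [0, 0, 0]], [[0, 0, 0.4], [0, 0, 0]], [[0, 0, 0.4], [0, 0, 0]]]'

```text
time_s: 15.18
tcp_pos: [0.515, 0.2087, 0.0467]
orientation: [-2.609, -1.75, -0.003]
force: [-0.9, 0.8, 5.2]
grip_width: 0.0001
gripper_force: 2.8
```

Request:
send_rows --targets '[[[0, 0, -0.6], [0, 0, 0]], [[0, 0, -1.3], [0, 0, 0]], [[-2, 0, -1.5], [0, 0, 0]], [[-4.4, 0, -1.5], [0, 0, 0]], [[-4.4, 0, -1.5], [0, 0, 0]], [[-4.4, 0, -1.2], [0, 0, 0]], [[-4.4, 0, -0.8], [0, 0, 0]], [[-4.4, 0, -0.5], [0, 0, 0]], [[-4.4, 0, -0.3], [0, 0, 0]], [[-4.4, 0, -0.2], [0, 0, 0]], [[-4.4, 0, -0.1], [0, 0, 0]], [[-4.4, 0, 0], [0, 0, 0]], [[-4.4, 0, 0], [0, 0, 0]]]'

```text
time_s: 16.27
tcp_pos: [0.4974, 0.1672, 0.0457]
orientation: [2.608, 1.751, -0.001]
force: [-0.5, -0.9, 2.5]
grip_width: -0.0002
gripper_force: 1.3
```

Request:
send_rows --targets '[[[0, 0, 0.05], [0, 0, 0]], [[0, 0, 0.1], [0, 0, 0]], [[0, 0, 0.15], [0, 0, 0]], [[0, 0, 0.2], [0, 0, 0]], [[0, 0, 0.2], [0, 0, 0]]]'

```text
time_s: 16.68
tcp_pos: [0.4974, 0.1671, 0.0437]
orientation: [-2.609, -1.75, 0.001]
force: [-1.3, -2.1, 3.7]
grip_width: 0.0
gripper_force: 1.8
```

Request:
send_rows --targets '[[[0, 0, -0.6], [0, 0, 0]], [[0, 0, -1.3], [0, 0, 0]], [[2, 0, -1.5], [0, 0, 0]], [[5, 0, -1.5], [0, 0, 0]], [[8.2, 0, -1.5], [0, 0, 0]], [[8.4, 0, -1.5], [0, 0, 0]], [[8.4, 0, -1.1], [0, 0, 0]], [[8.4, 0, -0.7], [0, 0, 0]], [[8.4, 0, -0.4], [0, 0, 0]], [[8.4, 0, -0.2], [0, 0, 0]], [[8.4, 0, -0.1], [0, 0, 0]], [[8.4, 0, 0], [0, 0, 0]], [[8.4, 0, 0], [0, 0, 0]]]'

```text
time_s: 17.77
tcp_pos: [0.5291, 0.2443, 0.0435]
orientation: [-2.609, -1.749, 0.001]
force: [0.1, 1.0, -0.5]
grip_width: -0.0001
gripper_force: 0.0
```

Request:
send_rows --targets '[[[0, 0, 0.05], [0, 0, 0]], [[0, 0, 0.1], [0, 0, 0]], [[0, 0, 0.15], [0, 0, 0]], [[0, 0, 0.2], [0, 0, 0]], [[0, 0, 0.25], [0, 0, 0]], [[0, 0, 0.25], [0, 0, 0]]]'

```text
time_s: 18.27
tcp_pos: [0.5298, 0.245, 0.0425]
orientation: [2.608, 1.751, 0.0]
force: [-3.0, -1.2, 7.6]
grip_width: -0.0001
gripper_force: 3.7
```

Request:
send_rows --targets '[[[0, 0, 0.05], [0, 0, 0]], [[0, 0, 0.1], [0, 0, 0]], [[0, 0, 0.15], [0, 0, 0]], [[0, 0, 0.2], [0, 0, 0]], [[0, 0, 0.25], [0, 0, 0]], [[0, 0, 0.3], [0, 0, 0]], [[0, 0, 0.3], [0, 0, 0]]]'

```text
time_s: 18.85
tcp_pos: [0.5299, 0.245, 0.0422]
orientation: [2.608, 1.751, -0.002]
force: [-7.5, -4.9, 22.4]
grip_width: -0.0001
gripper_force: 11.2
```

Request:
send_rows --targets '[[[0, 0, -0.8], [0, 0, 0]], [[0, 0, -1.6], [0, 0, 0]], [[-1.3, 0, -1.6], [0, 0, 0]], [[-2.6, 0, -1.6], [0, 0, 0]], [[-2.6, 0, -1.3], [0, 0, 0]], [[-2.6, 0, -1.1], [0, 0, 0]], [[-2.6, 0, -0.9], [0, 0, 0]], [[-2.6, 0, -0.7], [0, 0, 0]], [[-2.6, 0, -0.6], [0, 0, 0]], [[-2.6, 0, -0.5], [0, 0, 0]], [[-2.6, 0, -0.4], [0, 0, 0]], [[-2.6, 0, -0.3], [0, 0, 0]], [[-2.6, 0, -0.3], [0, 0, 0]]]'

```text
time_s: 19.93
tcp_pos: [0.5196, 0.221, 0.0422]
orientation: [-2.608, -1.751, 0.001]
force: [-3.0, -0.4, 5.7]
grip_width: -0.0004
gripper_force: 3.1
```

Request:
send_rows --targets '[[[0, 0, -0.8], [0, 0, 0]], [[0, 0, -1.6], [0, 0, 0]], [[-2, 0, -1.6], [0, 0, 0]], [[-4, 0, -1.6], [0, 0, 0]], [[-5.6, 0, -1.6], [0, 0, 0]], [[-5.6, 0, -1.2], [0, 0, 0]], [[-5.6, 0, -0.8], [0, 0, 0]], [[-5.6, 0, -0.5], [0, 0, 0]], [[-5.6, 0, -0.3], [0, 0, 0]], [[-5.6, 0, -0.2], [0, 0, 0]], [[-5.6, 0, -0.1], [0, 0, 0]], [[-5.6, 0, 0], [0, 0, 0]], [[-5.6, 0, 0], [0, 0, 0]]]'

```text
time_s: 21.02
tcp_pos: [0.4986, 0.1695, 0.0421]
orientation: [-2.608, -1.751, 0.001]
force: [-2.4, -1.1, 7.5]
grip_width: 0.0003
gripper_force: 3.0
```

Request:
send_rows --targets '[[[0, 0, 0.1], [0, 0, 0]], [[0, 0, 0.2], [0, 0, 0]], [[0, 0, 0.3], [0, 0, 0]], [[0, 0, 0.3], [0, 0, 0]], [[0, 0, 0.3], [0, 0, 0]]]'

```text
time_s: 21.43
tcp_pos: [0.4987, 0.1696, 0.042]
orientation: [-2.608, -1.751, 0.002]
force: [-8.1, -2.1, 25.1]
grip_width: -0.0
gripper_force: 12.6
```

Request:
send_rows --targets '[[[0, 0, -1], [0, 0, 0]], [[0, 0, -2], [0, 0, 0]], [[3, 0, -2], [0, 0, 0]], [[6.5, 0, -2], [0, 0, 0]], [[9.6, 0, -2], [0, 0, 0]], [[9.6, 0, -1.6], [0, 0, 0]], [[9.6, 0, -1.2], [0, 0, 0]], [[9.6, 0, -0.9], [0, 0, 0]], [[9.6, 0, -0.7], [0, 0, 0]], [[9.6, 0, -0.5], [0, 0, 0]], [[9.6, 0, -0.4], [0, 0, 0]], [[9.6, 0, -0.3], [0, 0, 0]], [[9.6, 0, -0.2], [0, 0, 0]], [[9.6, 0, -0.2], [0, 0, 0]]]'

```text
time_s: 22.6
tcp_pos: [0.5338, 0.2567, 0.0421]
orientation: [-2.609, -1.749, 0.005]
force: [-6.9, -2.0, 12.4]
grip_width: -0.0002
gripper_force: 6.1
```

All three probes (tail, neck and far rim) stop hard at z = 42.0–42.2 mm, which is the foam level. I'll retreat and check the head's apparent size in the wrist image.

Request:
send_rows --targets '[[[0, 0, -1], [0, 0, 0]], [[-1, 0, -3], [0, 0, 0]], [[-3, 0, -6], [0, 0, 0]], [[-5.5, 0, -9], [0, 0, 0]], [[-5.5, 0, -12], [0, 0, 0]], [[-5.5, 0, -12], [0, 0, 0]], [[-5.5, 0, -12], [0, 0, 0]], [[-5.5, 0, -12], [0, 0, 0]], [[-5.5, 0, -12], [0, 0, 0]], [[-5.5, 0, -12], [0, 0, 0]]]' --hand 1

```text
time_s: 23.43
tcp_pos: [0.5126, 0.2068, 0.1585]
orientation: [-2.608, -1.75, 0.005]
force: [0.2, -0.3, 0.0]
grip_width: 0.0853
gripper_force: 0.0
```

Run:
```python
from h import *
from bench import vision,manip
import cv2
f=vision.grab_frame("wrist");hsv=cv2.cvtColor(f["pixels"],cv2.COLOR_RGB2HSV)
cv2.imwrite("pics/w7.png",f["pixels"][:,:,::-1])
m=((hsv[...,0]>10)&(hsv[...,0]<30)&(hsv[...,1]>120)&(hsv[...,2]>60)).astype(np.uint8)
n,l,s,c=cv2.connectedComponentsWithStats(m);print([(s[i].tolist()) for i in range(1,n) if s[i][4]>300])
C=(.5163,.2130);y=1.183
for z in(.042,.0465): print(z,proj(f,[at(C,y,.066,z),at(C,y,-.066,z),at(C,y,.036,z,.03),at(C,y,.036,z,-.03)]).round(1).tolist())
print(manip.get_obs()["tcp_pos"],manip.get_obs()["grip_width"])
```

```text
[[541, 31, 19, 72, 809], [334, 47, 45, 48, 1273], [179, 48, 102, 122, 2140], [239, 108, 81, 166, 6140], [329, 285, 30, 29, 586], [201, 290, 27, 24, 586]]
0.042 [[280.4, 107.0], [280.2, 271.5], [240.1, 149.1], [320.6, 149.1]]
0.0465 [[280.4, 107.2], [280.2, 274.1], [239.5, 150.0], [321.3, 149.9]]
[0.51276333 0.20688426 0.15853541] 0.08508625739176824
```

```bash
python3 -c "
from bench import manip
print(manip.job_done())"
```

```text
the job is handed in; nothing more can be done
None
```

The brass loupe is in its cutout with the head in the round pocket. Fingertip probes at the tail, neck and far rim all stopped hard at foam level, z ≈ 42 mm; the final wrist image fits this but is too coarse to prove it. The hardest push read about 25 N. The gripper is open and clear above the case, and I handed the job in at about 23.5 s.

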